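# Seal the clip-lock biscuit box

## Task

Seal the biscuit box: first swing its one open teal clip down until it snaps into its catch, so that the lid is clamped while the trapped air can still leave through the vent, then pick up the loose teal vent cap and press it straight down onto the white vent stud in the middle of the lid until it clicks. Keep pressing after the click, down into the soft gasket but without crushing it, and finish while still holding the cap and pushing it firmly home: do not let go. Leave the other things on the worktop where they stand.

Things in the scene. Friction and masses are not known exactly. Their poses are not given: they have to be found in the camera images.
- biscuit_box: clear plastic box of biscuits with a white lid and four teal clips; it does not slide. Origin: centre of its underside. z up; -x is the front, the side with the open clip. Body 100 (x) x 150 (y) x 60 mm; lid 114 x 164 mm, its flat top 72 mm above the origin (rim 1 mm higher). The clips on the other three sides are shut for good and stand 10 mm out past the lid
- vent (a point): centre of the vent stud's foot, on the lid's flat top in the middle of the lid; z up along the stud. White stud 19 mm wide, straight for 12 mm, then a lead-in cone to 12 mm wide at its top, 16.5 mm above this point. Four springy bumps stand out to 26 mm across, centred 8.6 mm up.
- clip (a joint): angle of the front clip about its hinge, rad: 0 shut (hanging straight down on the box's front), 1.57 level, sticking out to the front, more when it points upward. It stays where it is left. Just before it is shut its hook snaps behind a ridge (about 3 to 5 N at the tab); then it rests at 0 to -0.02. Pushing on its outer face (the upper face while it is level) shuts it
- clip_hinge (a point): middle of the clip's hinge line, which runs along the box's y at the front edge of the lid, 60 mm in front of the box's centre and 66.5 mm above its underside. The teal clip is a plate 46 mm wide along the hinge and 3 mm thick, reaching 37 mm from the hinge; its outer face lies 4 mm outside the hinge line when shut
- clip_tab (a point): point on the clip's flared tab, 30 mm from the hinge, mid width: push here; moves with the clip
- vent_cap: loose teal snap cap, round, 36 mm wide, 22 mm high, mouth down; hold it by its sides. Origin: centre of its lower rim; z up. Inner bead of 22.4 mm bore. Going down the stud it meets the bumps with its rim 10 mm above point vent, takes 7 to 14 N, clicks past at 6 to 7 mm, where the force drops to nothing or even pulls the cap down, and meets the gasket at 3 mm
- gasket_top (a point): centre of the pale silicone gasket's upper face, 34 mm wide, round the stud, 3 mm above the lid. It gives up to 2.5 mm under the cap, pushing back 3.5 N per mm, then is rigid. Cap firmly home: gasket squashed 1.5 mm or more (over 5 N); over 60 N crushes it
- garlic: garlic bulb, 53 mm wide and high, origin under its centre; bystander
- salt_shaker: glass salt shaker with a grey top, 44 mm wide, 90 mm high, origin under its centre; bystander
- spice_jar: spice jar with a dark cap, 44 mm wide, 105 mm high, origin under its centre; bystander
- tin: food tin, 76 mm wide, 58 mm high, origin under its centre; bystander
- onion: onion, 78 mm wide, 85 mm high, origin under its centre; bystander
Mind the look-alikes: they are no part of the job. Several things have the shape of the vent_cap; the one meant has the colours described above.

How it is judged (in metres and radians):
On the way, in this order (a step that is already met when the one before it is completed fails the run):
1. the open clip has snapped shut in its catch, the vent still uncapped (value of joint clip below 0.08 rad), for 0.2 s.
2. the cap has clicked onto the stud and is still being pressed into the gasket (z of vent_cap in the frame of vent below 0.0036 m and horizontal distance between vent_cap and vent below 0.003 m and angle between vent_cap's own z axis and vertical below 0.12 rad and contact force between vent_cap and biscuit_box above 4 N and contact force between the fingers and vent_cap above 2 N), for 0.3 s.
At the end, for the whole second after the job is handed in: The clip is shut (below 0.08 rad); the cap is upright (0.12 rad), centred on the stud (3 mm), clicked past the bumps with its rim at most 3.6 mm above the lid, and the fingers are still on it, pressing it down on the box with more than 4 N (all of step 2 and value of joint clip below 0.08 rad); the arm keeps its last pose, push and grip.
It fails at once if a bystander was pushed more than 30 mm away (distance of any of garlic, salt_shaker, spice_jar, tin, onion from where it was at the start of the episode above 0.03 m).
It fails at once if the cap and gasket were crushed (over 60 N) (contact force between vent_cap and biscuit_box above 60 N).
It also fails if it takes over 69 s, if anything falls off the work surface, if the arm or the gripper's body presses on something with over 40 N, if the wrist force passes 120 N, or if a joint passes its speed limit or range.

## Robot

A 6-joint arm with a two-finger parallel gripper is mounted at the origin on a cart in front of the work surface, level with it; the furniture and walls round the work are solid. World frame = base frame: x ahead of the robot, y to its left, z up, the work surface at z = 0. Lengths are in mm, angles in rad, forces in N, time in s.
With the tool pointing down it reaches from about 300 to 775 mm from the base axis. Payload 14.6 kg.
Tool frame: the origin (TCP) lies on the centre line of the jaws, within the pads' length; the fingertips stand 8 mm ahead of it and the grasp point (between the pads) lies 11 mm behind it; z points along the fingers, y is the line along which they close (so a half turn about z gives the same grasp; the last joint's range is limited). The gripper opens to 94 mm and grips with 3 to 60 N. Pads are 16 mm wide; open, the fingers measure 119 mm over their backs; the gripper's body (75 mm by 177 mm) begins 78 mm behind the grasp point.
Start: joints at [-1.2, 0.3, 1.521, -0, 1.321, -0.067], TCP at [233.163, -498.121, 213.446] pointing down, gripper open.
Joint ranges: [-3.03, 3.03], [-0.79, 2.21], [0.23, 2.52], [-1.04, 4.18], [0, 3.07], [-2.55, 2.55]. Speed limits (rad/s): [2.22, 2.22, 2.57, 3.14, 3.14, 3.14].

## Interface

Orientations are given as [roll, pitch, yaw] about the fixed x, y, z axes, in that order (R = Rz(yaw) Ry(pitch) Rx(roll)).
In Python, from cell import manip gives the robot as it stands.
- The arm moves only by the tool jog_arm, never from a script. Its argument "rows" is one flat list of numbers, 7 for each row, row after row: the shift along the world's x, y, z in cm, then the turn, a rotation vector about the world's x, y, z in rad, then the closure, from 0 (fully open) to 1 (shut). In form: [dx, dy, dz, rx, ry, rz, fingers, dx, dy, dz, rx, ry, rz, fingers, ...]. A call has 1 to 20 rows; each row shifts and turns the commanded pose from where the row before left it; what a row does not reach is not made up. A row lasts 1/12 s, in which the tool goes at most 41.7 mm and 7.16 degrees, less where a joint would pass 70% of its speed; a pose out of reach is approached as far as the arm can. A call with a gripper value outside its range is refused whole. The fingers move at their own pace and stop on an object; "newtons" is the grip in N (left out, the last holds). Time passes only in rows, so rows that do not move let the fingers close. It gives the time, the measured TCP pose, the force, the opening and the grip force at its end, in the units of the state.
- manip.read_state(): the state, without advancing time (a new reading comes with each control period).
- manip.camera(name): name is "scene" or "top"; returns (picture, depth): 384x512x3 uint8, blue, green, red; 384x512 float32, mm along the optical axis (not along the pixel's ray), 0 where there is no reading.
- manip.camera_model(name): a dict with "K" (3x3 intrinsics, pixels), "R" (3x3) and "t" (3): a world point X has camera coordinates R X + t. Camera axes: x right, y down, z forward; pixel columns grow to the right and rows downward; lengths in mm; the calibration is good to about 2 mm. A picture is of the moment at which its call begins. camera_model takes no time and is no camera call.
- manip.sign_off(): hands the job in; it is judged then, once.
The state is a dict: "clock": time; "joints": joint angles; "qd": joint speeds; "effort": joint torques, N m; "eef_pos": TCP position; "eef_rot": TCP orientation; "wrist_force": force on the tool from outside, world axes, zero at the start; "moment": the same for the moment, N m; "finger_gap": finger opening in mm; "finger_force": force on a finger pad.
Only numpy, scipy, OpenCV 4.12 (cv2) and the standard library are available. Lean on these libraries where they do the work, as an engineer would, in place of code of your own. Each camera call takes 0.05 s, during which the arm holds its last target. There are 200 camera calls.

## Working session

There is one attempt and no reset: what is moved stays moved. The work goes in short steps, Python scripts to look and compute and a tool call to move; the robot and the scene stay as the last step left them, time stands still between calls to the robot, and variables do not carry over. Pictures are saved under pics/ and viewed, at most 10 in all, crops included, and the job is handed in when it is done.

Besides the shell and the picture viewer there is one more tool, called after "Emit:" as name(argument=value, ...) on one line, values as JSON. jog_arm: Moves the arm, as the interface text tells. Its arguments: {"type":"object","properties":{"rows":{"type":"array"},"newtons":{"type":"number"}},"required":["rows"]}

```bash
mkdir -p pics; ls
cat > h.py <<'E'
from cell import manip
import numpy as np, cv2
def grab(n):
    im,d=manip.camera(n); np.savez(f'{n}.npz',im=im,d=d); return im,d
def world(n,d):
    m=manip.camera_model(n);K=np.array(m['K']);R=np.array(m['R']);t=np.array(m['t'])
    v,u=np.mgrid[:d.shape[0],:d.shape[1]]
    P=np.stack([(u-K[0,2])/K[0,0]*d,(v-K[1,2])/K[1,1]*d,d],-1)
    return (P-t)@R
E
python3 - <<'E'
from h import *
a,_=grab('scene');b,_=grab('top')
cv2.imwrite('pics/a.png',a);cv2.imwrite('pics/b.png',b)
for n in('scene','top'):
    m=manip.camera_model(n);print(n,-np.array(m['R']).T@np.array(m['t']),np.array(m['K'])[0,0])
print(manip.read_state())
E
```

```text
pics
scene [  44.69847602 -874.72241871  661.60802383] 391.31145502855406
top [ 404.55460292    8.51526385 1122.14078459] 381.0630572168489
{'clock': 0.1, 'joints': array([-1.19960745e+00,  3.00426977e-01,  1.52150590e+00,  3.50278437e-05,
        1.32069145e+00, -6.65964037e-02]), 'qd': array([-3.74685092e-04, -7.44402928e-04, -3.48496923e-03,  4.12280924e-04,
       -3.98190803e-05,  2.71967013e-04]), 'effort': array([-3.92265538e-04, -5.32644904e+01, -3.53285122e+01,  7.08403392e-02,
        2.34514161e-02, -6.59859325e-05]), 'eef_pos': array([ 233.09141672, -497.92245225,  212.94233016]), 'eef_rot': array([-3.14056552e+00, -1.02508919e-04,  4.37776544e-01]), 'wrist_force': array([ 0.50485642, -0.28488741,  0.91713193]), 'moment': array([ 0.05326223,  0.03204661, -0.02689997]), 'finger_force': 0.0, 'finger_gap': 93.90583942947872}
```

View pics/a.png

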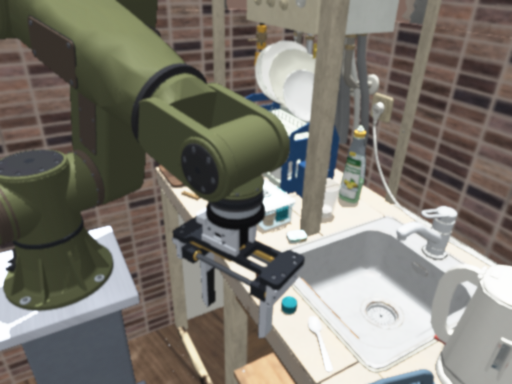

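View pics/b.png

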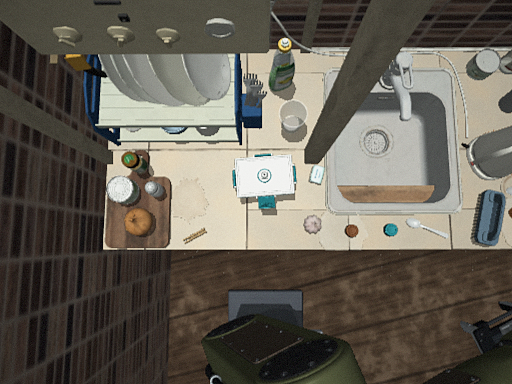

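The top view shows the box with its lid at (265,177), the vent at (264,174), and the open clip sticking out to the front at (267,201). There are two cap-shaped things, brown at (351,230) and teal at (391,230), and teal fits the description. A post stands near (315,155). Next I'll measure these and enlarge a crop.

Run:
```python
from h import *
z=np.load('top.npz');im,d=z['im'],z['d'];W=world('top',d)
def p(u,v):print((u,v),W[v,u].round(0))
print('table');[p(*q) for q in[(225,215),(300,240),(420,245)]]
print('lid');[p(*q) for q in[(240,160),(290,160),(240,190),(290,190),(264,174),(267,201),(267,206)]]
print('post');[p(*q) for q in[(312,160),(325,160),(330,125),(345,100),(318,172)]]
hsv=cv2.cvtColor(im,cv2.COLOR_BGR2HSV)
m=cv2.inRange(hsv,(80,90,50),(100,255,255))
n,l,s,c=cv2.connectedComponentsWithStats(m)
for i in range(1,n):
    if s[i,4]>8: q=W[l==i]; q=q[q[:,2]>-50]; print(s[i],c[i].round(1),np.median(q,0).round(1),q.min(0).round(),q.max(0).round()) if len(q) else 0
# lid rect by height
k=(abs(W[...,2]-72)<7)&(W[...,0]>300);k[:,:225]=0;k[:,305:]=0;k[:145]=0;k[212:]=0
print(W[k].min(0),W[k].max(0));print(cv2.minAreaRect(W[k][:,:2].astype(np.float32)), np.median(W[k][:,2]))
for nm,(u,v) in dict(garlic=(312,224),brown=(351,230),egg=(317,173)).items():
    q=W[v-10:v+10,u-10:u+10].reshape(-1,3);q=q[q[:,2]>8];print(nm,q.mean(0).round(),q.min(0).round(),q.max(0).round())
cr=np.vstack([cv2.resize(im[140:220,215:335],None,fx=5,fy=5,interpolation=cv2.INTER_CUBIC),cv2.resize(im[205:245,300:420],None,fx=5,fy=5,interpolation=cv2.INTER_CUBIC)])
cv2.imwrite('pics/c.png',cr)
```

```text
table
(225, 215) [480. 120.   2.]
(300, 240) [407. -99.  -3.]
(420, 245) [ 392. -448.   -1.]
lid
(240, 160) [631.  73.  67.]
(290, 160) [630. -68.  70.]
(240, 190) [545.  73.  70.]
(290, 190) [545. -67.  66.]
(264, 174) [587.   6.  89.]
(267, 201) [513.  -2.  77.]
(267, 206) [499.  -2.  84.]
post
(312, 160) [ 635. -133.   44.]
(325, 160) [ 644. -177.    4.]
(330, 125) [ 634. -126.  383.]
(345, 100) [ 634. -127.  519.]
(318, 172) [ 605. -154.   15.]
[255 154  16   3  30] [262.6 154.9] [647.1   8.2  67.4] [641. -12.  40.] [651.  31.  73.]
[293 166   3  16  31] [294.2 173.6] [590.  -78.6  68.1] [570. -82.  62.] [612. -76.  74.]
[233 170   3  16  39] [234.  177.6] [581.5  89.8  67.8] [559.  87.  -2.] [603.  93.  74.]
[258 196  17  13 191] [266.2 201.7] [5.106e+02 2.000e-01 7.710e+01] [495. -24.  -4.] [528.  22.  90.]
[385 224  13  12 121] [390.7 229.4] [ 437.3 -358.3   21. ] [ 420. -383.   -4.] [ 452. -341.   25.]
[504.63174217 -81.48681017  65.03857772] [651.07797371  92.83796067  78.9550685 ]
((577.8907470703125, 5.703033447265625), (174.3618927001953, 146.41201782226562), 89.87701416015625) 71.35423455144748
garlic [ 453. -129.   43.] [ 405. -155.   20.] [ 478.    9. 1122.]
brown [ 434. -237.   52.] [ 405. -262.   11.] [ 452.    9. 1122.]
egg [ 600. -149.   16.] [ 575. -172.    9.] [ 629. -127.   22.]
```

View pics/c.png

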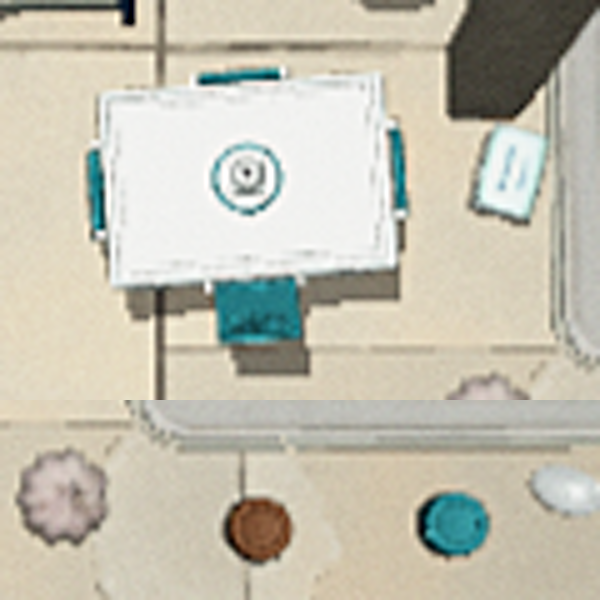

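Crop confirms it: teal cap at top-image (391,230) is the cap meant (brown at (351,230) is the look-alike). The box is turned slightly, and the clip stands somewhat above level. I'll refine these numbers.

```bash
cat >> h.py <<'E'
def ray(n,uv,z):
    m=manip.camera_model(n);K=np.array(m['K']);R=np.array(m['R']);t=np.array(m['t'])
    c=-R.T@t; r=R.T@np.linalg.inv(K)@np.array([*uv,1.]); return c+r*(z-c[2])/r[2]
E
python3 - <<'E'
from h import *
z=np.load('top.npz');im,d=z['im'],z['d'];W=world('top',d)
hsv=cv2.cvtColor(im,cv2.COLOR_BGR2HSV)
w=cv2.inRange(hsv,(0,0,185),(180,45,255));roi=np.zeros_like(w);roi[150:200,228:300]=255;w&=roi
w=cv2.morphologyEx(w,cv2.MORPH_OPEN,np.ones((3,3)))
c=max(cv2.findContours(w,0,2)[0],key=cv2.contourArea)
P=np.array([ray('top',q[0],73) for q in c])[:,:2].astype(np.float32)
print('lid',cv2.minAreaRect(P))
t=cv2.inRange(hsv,(75,60,40),(105,255,255))
r=t.copy();r[:165]=0;r[185:]=0;r[:,:252]=0;r[:,278:]=0
v,u=np.nonzero(r);Q=np.array([ray('top',q,73) for q in zip(u,v)]);(cx,rad)=cv2.minEnclosingCircle(Q[:,:2].astype(np.float32));print('ring',len(u),Q.mean(0),cx,rad)
k=(W[...,2]>80)&(W[...,2]<100);k[:165]=0;k[185:]=0;k[:,:250]=0;k[:,280:]=0;print('stud',k.sum(),W[k].mean(0),W[k].round(0)[:20])
k=t>0;k[:,:383]=0;k[:,400:]=0;k[:220]=0;k[238:]=0
v,u=np.nonzero(k);Q=np.array([ray('top',q,22) for q in zip(u,v)]);print('cap all@22',cv2.minEnclosingCircle(Q[:,:2].astype(np.float32)),Q.mean(0),Q.min(0),Q.max(0))
k&=(W[...,2]>17);print('cap top',k.sum(),W[k].mean(0),W[k].min(0),W[k].max(0))
k=t>0;k[:194]=0;k[212:]=0;k[:,:255]=0;k[:,280:]=0
for v in range(194,212):
    q=W[v][k[v]]; 
    if len(q): print(v,len(q),np.median(q,0).round(1))
k=(W[...,0]>400)&(W[...,0]<700)&(abs(W[...,1])<200)&(W[...,2]>110)&(W[...,2]<700)
print('tall',k.sum(),W[k].min(0),W[k].max(0)); q=W[k&(W[...,1]<0)];print(q.min(0),q.max(0))
q=W[k&(W[...,1]>0)];print(q.min(0),q.max(0))
E
```

```text
lid ((588.58447265625, 7.005950927734375), (199.9033660888672, 138.85231018066406), 89.86763763427734)
ring 30 [584.77136073   6.43512295  73.        ] (585.6476440429688, 5.5965776443481445) 19.22038459777832
stud 47 [587.01130329   6.09250465  86.11204347] [[596.  14.  81.]
 [597.   8.  80.]
 [596.   6.  84.]
 [596.   3.  86.]
 [595.   0.  86.]
 [596.  -3.  81.]
 [594.  17.  81.]
 [593.  14.  87.]
 [593.  11.  83.]
 [592.   8.  88.]
 [592.   6.  90.]
 [593.   3.  87.]
 [593.   0.  83.]
 [593.  -3.  85.]
 [590.  14.  84.]
 [589.  11.  90.]
 [589.   8.  91.]
 [589.   6.  88.]
 [589.   3.  89.]
 [590.   0.  87.]]
cap all@22 ((436.5077209472656, -357.3921813964844), 18.278493881225586) [ 436.15486108 -357.43053172   22.        ] [ 420.24278729 -375.52978086   22.        ] [ 451.6691553  -340.80805479   22.        ]
cap top 116 [ 436.77436056 -357.61163859   20.97216425] [ 420.23240502 -375.45353092   17.25576773] [ 451.80007962 -340.35083288   25.40381921]
195 2 [530.9 -17.9  67.9]
196 15 [5.28e+02 2.00e-01 6.89e+01]
197 16 [524.9   1.6  71.2]
198 17 [5.22e+02 2.00e-01 7.26e+01]
199 17 [5.191e+02 2.000e-01 7.370e+01]
200 17 [5.161e+02 3.000e-01 7.580e+01]
201 17 [5.132e+02 3.000e-01 7.660e+01]
202 17 [5.103e+02 3.000e-01 7.760e+01]
203 16 [507.5  -1.   78.7]
204 16 [504.6  -1.   79.9]
205 16 [501.7  -1.   81.3]
206 16 [498.6  -1.   84.3]
207 16 [495.8  -0.9  85.9]
208 9 [5.004e+02 8.600e+00 2.000e-01]
tall 4772 [ 632.99822596 -158.15936104  110.16566274] [699.94489996 199.93331136 699.99154836]
[ 632.99822596 -158.15936104  110.16566274] [ 678.45182315 -112.83468778  699.99154836]
[685.89186434  72.4494883  112.35319049] [699.94489996 199.93331136 593.57925081]
```

Vent is about (585.5, 6, 72), box yaw 0.053, hinge about (525.6, 2.8, 66.5) and clip angle about 2.0. The cap is at (436.6, -357.5). The reach and sizes agree with what was given. Next I move above the clip with the fingers closed.

Emit:
jog_arm(rows=[1.26, 2.5, -0.3, 0, 0, -0.019, 1, 1.26, 2.5, -0.3, 0, 0, -0.019, 1, 1.26, 2.5, -0.3, 0, 0, -0.019, 1, 1.26, 2.5, -0.3, 0, 0, -0.019, 1, 1.26, 2.5, -0.3, 0, 0, -0.019, 1, 1.26, 2.5, -0.3, 0, 0, -0.019, 1, 1.26, 2.5, -0.3, 0, 0, -0.019, 1, 1.26, 2.5, -0.3, 0, 0, -0.019, 1, 1.26, 2.5, -0.3, 0, 0, -0.019, 1, 1.26, 2.5, -0.3, 0, 0, -0.019, 1, 1.26, 2.5, -0.3, 0, 0, -0.019, 1, 1.26, 2.5, -0.3, 0, 0, -0.019, 1, 1.26, 2.5, -0.3, 0, 0, -0.019, 1, 1.26, 2.5, -0.3, 0, 0, -0.019, 1, 1.26, 2.5, -0.3, 0, 0, -0.019, 1, 1.26, 2.5, -0.3, 0, 0, -0.019, 1, 1.26, 2.5, -0.3, 0, 0, -0.019, 1, 1.26, 2.5, -0.3, 0, 0, -0.019, 1, 1.26, 2.5, -0.3, 0, 0, -0.019, 1, 1.26, 2.5, -0.3, 0, 0, -0.019, 1], newtons=20)

```text
clock: 1.77
eef_pos: [485.4, 3.3, 153.1]
eef_rot: [-3.142, 0.0, 0.057]
wrist_force: [-0.4, -1.1, 0.5]
finger_gap: 0.4
finger_force: 0.0
```

Run:
```python
from h import *
a,d=grab('scene');cv2.imwrite('pics/d.png',a)
s=manip.read_state();print(s['eef_pos'],s['eef_rot'],s['clock'],s['finger_gap'])
```

```text
[486.68141144   6.33080911 152.56642405] [-3.14063790e+00  4.17609923e-04  5.68899700e-02] 1.8167 0.6139999495129295
```

View pics/d.png

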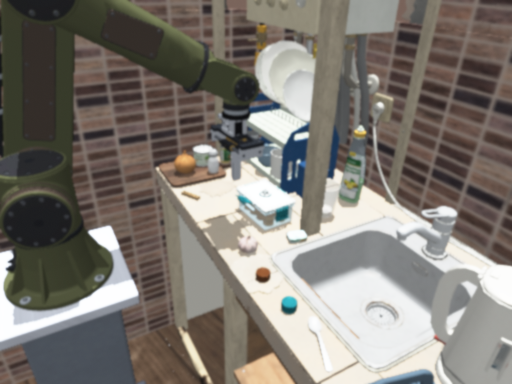

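The fingers are closed at (236,178), in front of and above the box. Now push the clip down along its arc.

Emit:
jog_arm(rows=[0.17, 0, -1.38, 0, 0, 0, 1, 0.17, 0, -1.38, 0, 0, 0, 1, 0.17, 0, -1.38, 0, 0, 0, 1, 0.17, 0, -1.38, 0, 0, 0, 1, -0.1, 0, -0.6, 0, 0, 0, 1, -0.1, 0, -0.6, 0, 0, 0, 1, -0.1, 0, -0.6, 0, 0, 0, 1, -0.05, 0, -0.47, 0, 0, 0, 1, -0.05, 0, -0.47, 0, 0, 0, 1, -0.05, 0, -0.47, 0, 0, 0, 1, 0.05, 0, -0.5, 0, 0, 0, 1, 0.05, 0, -0.5, 0, 0, 0, 1, 0.17, 0, -0.33, 0, 0, 0, 1, 0.17, 0, -0.33, 0, 0, 0, 1, 0.17, 0, -0.33, 0, 0, 0, 1, 0, 0, 0, 0, 0, 0, 1])

```text
clock: 3.15
eef_pos: [493.6, 1.9, 45.6]
eef_rot: [-3.141, 0.001, 0.058]
wrist_force: [0.3, -0.4, -0.9]
finger_gap: 0.6
finger_force: 0.0
```

Run:
```python
from h import *
a,d=grab('scene')
s=manip.read_state();print(s['eef_pos'],s['eef_rot'],s['clock'],s['wrist_force'])
cv2.imwrite('pics/e.png',cv2.resize(a[150:245,185:315],None,fx=5,fy=5,interpolation=cv2.INTER_CUBIC))
```

```text
[493.54139652   1.86781503  45.89535532] [-3.14153536e+00  5.98831143e-04  5.78024231e-02] 3.2 [ 0.25479953 -0.40366797  0.72805582]
```

View pics/e.png

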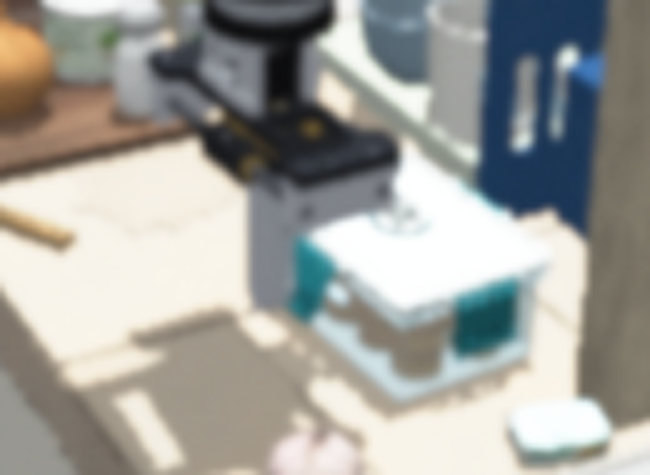

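The clip at (315,280) in the crop has swung down ahead of the finger. Continue the arc and press it in.

Emit:
jog_arm(rows=[0.28, 0, -0.17, 0, 0, 0, 1, 0.28, 0, -0.17, 0, 0, 0, 1, 0.28, 0, -0.17, 0, 0, 0, 1, 0.25, 0, -0.1, 0, 0, 0, 1, 0.25, 0, -0.1, 0, 0, 0, 1, 0.25, 0, -0.1, 0, 0, 0, 1, 0.2, 0, 0, 0, 0, 0, 1, 0.2, 0, 0, 0, 0, 0, 1, 0, 0, 0, 0, 0, 0, 1])

```text
clock: 3.95
eef_pos: [511.6, 1.9, 37.5]
eef_rot: [-3.141, 0.006, 0.058]
wrist_force: [-13.4, -0.2, 7.3]
finger_gap: 0.2
finger_force: 7.7
```

Emit:
jog_arm(rows=[0.1, 0, 0, 0, 0, 0, 1, 0.1, 0, 0, 0, 0, 0, 1, 0, 0, 0, 0, 0, 0, 1])

```text
clock: 4.2
eef_pos: [512.1, 2.0, 37.3]
eef_rot: [-3.141, 0.009, 0.058]
wrist_force: [-23.5, -0.4, 12.7]
finger_gap: 0.2
finger_force: 13.1
```

It's stiff against a stop now. Back off, rise and look.

Emit:
jog_arm(rows=[-0.5, 0, 0, 0, 0, 0, 1, -1, 0, 0, 0, 0, 0, 1, -1, 0, 0, 0, 0, 0, 1, -1, -0.5, 1, 0, 0, 0, 1, -1, -2, 2, 0, 0, 0, 0.4, -1, -3, 2.5, 0, 0, 0, 0.4, -1, -3.5, 2, 0, 0, 0, 0.4, -0.5, -3.5, 1, 0, 0, 0, 0.4, -0.2, -3.5, 1, 0, 0, 0, 0.4, 0, -3.5, 0.5, 0, 0, 0, 0.4, 0, -3.5, 0, 0, 0, 0, 0.4, 0, -3.5, 0, 0, 0, 0, 0.4, 0, -3.5, 0, 0, 0, 0, 0.4, 0, -2, 0, 0, 0, 0, 0.4, 0, 0, 0, 0, 0, 0, 0.4, 0, 0, 0, 0, 0, 0, 0.4])

```text
clock: 5.53
eef_pos: [443.2, -318.7, 137.8]
eef_rot: [-3.141, 0.0, 0.056]
wrist_force: [-0.1, 0.9, -0.2]
finger_gap: 56.4
finger_force: 0.0
```

Run:
```python
from h import *
a,_=grab('scene');b,d=grab('top');W=world('top',d)
s=manip.read_state();print(s['eef_pos'],s['eef_rot'],s['clock'],s['wrist_force'],s['finger_gap'])
t=cv2.inRange(cv2.cvtColor(b,cv2.COLOR_BGR2HSV),(75,60,40),(105,255,255))
n,l,S,c=cv2.connectedComponentsWithStats(t)
for i in range(1,n):
    if S[i,4]>8: print(S[i],c[i].round(1),np.median(W[l==i],0).round(1))
cv2.imwrite('pics/f.png',np.hstack([cv2.resize(a[170:245,225:305],None,fx=5,fy=5,interpolation=cv2.INTER_CUBIC),cv2.resize(b[145:220,225:305],None,fx=5,fy=5,interpolation=cv2.INTER_CUBIC)]))
```

```text
[ 443.50656962 -317.39753221  138.06407032] [-3.14127729e+00  1.96588674e-04  5.82250069e-02] 5.6333 [0.56418115 0.00638208 0.04646121] 56.672661501856666
[235  67   7  10  20] [238.4  71.7] [849.   72.4 148.2]
[86 73  3  7  9] [87.2 76. ] [806.  437.7 237.8]
[93 81  4  6 11] [94.6 83.2] [805.5 438.  193.5]
[235  81   6  11  28] [237.7  85.6] [795.6  72.4 186.4]
[92 89  4  9 13] [93.5 93. ] [779.7 439.4 193.9]
[ 93 106   5   6  10] [ 95.3 108.1] [741.7 437.3 183.3]
[236 106  25  21 164] [249.8 117.2] [743.3  44.5  99.1]
[ 87 110   8   7  12] [ 90.6 113.1] [719.  438.  208.3]
[ 89 117   7   4  10] [ 92.  118.4] [709.7 437.9 198.1]
[ 92 124   6   5  10] [ 93.9 126.3] [695.2 439.5 181.2]
[100 128   9   6  17] [104.2 130.5] [699.3 437.1 120.8]
[162 128  16   5  24] [168.6 130.1] [718.4 285.8  70.1]
[102 133  15   7  31] [109.  136.2] [692.2 437.8  86.9]
[255 154  16   3  33] [262.4 154.8] [647.3  11.1  68. ]
[293 166   3  16  35] [294.2 173.2] [593.8 -78.7  68. ]
[233 170   3  16  43] [233.9 177.9] [581.4  89.9  66. ]
[263 177   8   6   9] [266.9 180.2] [569.4  -2.7  72.4]
[ 475  190   30   55 1036] [489.7 217.5] [ 467.4 -628.1   39.8]
[258 195  16   6  68] [265.4 197.6] [524.9   4.3  63.4]
```

View pics/f.png

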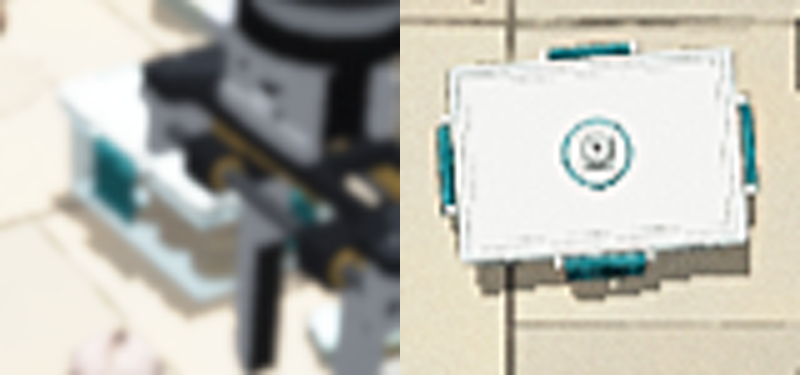

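The clip now lies flush on the front: in the top crop (605,265) only its edge shows, and it held a rigid 24 N, well past the snap force. Now go down over the cap.

Emit:
jog_arm(rows=[-0.35, -1.98, -0.5, 0, 0, 0, 0.4, -0.35, -1.97, -1, 0, 0, 0, 0.4, 0, 0, -2, 0, 0, 0, 0.4, 0, 0, -2, 0, 0, 0, 0.4, 0, 0, -2, 0, 0, 0, 0.4, 0, 0, -2, 0, 0, 0, 0.4, 0, 0, -1.5, 0, 0, 0, 0.4, 0, 0, -1, 0, 0, 0, 0.4, 0, 0, -0.5, 0, 0, 0, 0.4, 0, 0, 0, 0, 0, 0, 0.4], newtons=45)

```text
clock: 6.47
eef_pos: [436.5, -356.9, 12.7]
eef_rot: [-3.141, 0.001, 0.059]
wrist_force: [0.6, -0.3, -0.0]
finger_gap: 55.9
finger_force: 0.0
```

Run:
```python
from h import *
z=np.load('top.npz');W=world('top',z['d']);t=cv2.inRange(cv2.cvtColor(z['im'],cv2.COLOR_BGR2HSV),(75,60,40),(105,255,255))
for v in range(195,202):
    q=W[v,258:274][t[v,258:274]>0]; print(v,np.median(q,0).round(1))
s=manip.read_state();print(s['eef_pos'],s['wrist_force'])
```

```text
195 [530.8 -17.9  68. ]
196 [5.282e+02 2.000e-01 6.740e+01]
197 [525.4   1.6  67.5]
198 [523.2   4.3  61.5]
199 [522.7   8.5  40.4]
200 [520.8  10.   31.1]
201 [nan nan nan]
[ 436.50417739 -356.90383774   12.67557254] [ 0.6426011  -0.29381902 -0.01548603]
  return _methods._mean(a, axis=axis, dtype=dtype,
  ret = um.true_divide(
```

The clip face is vertical at x≈522, so it's shut. Grip the cap.

Emit:
jog_arm(rows=[0, 0, 0, 0, 0, 0, 1, 0, 0, 0, 0, 0, 0, 1, 0, 0, 0, 0, 0, 0, 1, 0, 0, 0, 0, 0, 0, 1, 0, 0, 0, 0, 0, 0, 1, 0, 0, 0, 0, 0, 0, 1, 0, 0, 1, 0, 0, 0, 1, 0, 0, 2, 0, 0, 0, 1, 0, 0, 3, 0, 0, 0, 1, 0, 0, 4, 0, 0, 0, 1, 0, 0, 3, 0, 0, 0, 1, 0, 0, 0, 0, 0, 0, 1])

```text
clock: 7.47
eef_pos: [438.2, -359.2, 150.3]
eef_rot: [3.135, -0.007, 0.058]
wrist_force: [0.3, 0.2, -0.1]
finger_gap: 34.9
finger_force: 45.0
```

Emit:
jog_arm(rows=[0.5, 1.35, 0, 0, 0, 0, 1, 0.9, 2.2, 0, 0, 0, 0, 1, 0.9, 2.2, 0, 0, 0, 0, 1, 0.9, 2.2, 0, 0, 0, 0, 1, 0.9, 2.2, 0, 0, 0, 0, 1, 0.9, 2.2, 0, 0, 0, 0, 1, 0.9, 2.2, 0, 0, 0, 0, 1, 0.9, 2.2, 0, 0, 0, 0, 1, 0.9, 2.2, 0, 0, 0, 0, 1, 0.9, 2.2, 0, 0, 0, 0, 1, 0.9, 2.2, 0, 0, 0, 0, 1, 0.9, 2.2, 0, 0, 0, 0, 1, 0.9, 2.2, 0, 0, 0, 0, 1, 0.9, 2.2, 0, 0, 0, 0, 1, 0.9, 2.2, 0, 0, 0, 0, 1, 0.9, 2.2, 0, 0, 0, 0, 1, 0.9, 2.2, 0, 0, 0, 0, 1, 0, 0, 0, 0, 0, 0, 1, 0, 0, 0, 0, 0, 0, 1, 0, 0, 0, 0, 0, 0, 1])

```text
clock: 9.13
eef_pos: [584.8, 7.9, 142.4]
eef_rot: [-3.142, 0.001, 0.058]
wrist_force: [-0.2, -0.8, 0.1]
finger_gap: 35.0
finger_force: 45.0
```

Run:
```python
from h import *
a,d=grab('scene')
s=manip.read_state();print(s['eef_pos'],s['eef_rot'],s['clock'],s['wrist_force'],s['finger_gap'])
cv2.imwrite('pics/g.png',cv2.resize(a[120:235,215:315],None,fx=5,fy=5,interpolation=cv2.INTER_CUBIC))
m=manip.camera_model('scene');K,R,t=map(np.array,(m['K'],m['R'],m['t']))
# expected: cap rim centre/top at tool, vent stud
for X in([s['eef_pos'][0],s['eef_pos'][1],s['eef_pos'][2]-13],[s['eef_pos'][0],s['eef_pos'][1],s['eef_pos'][2]+9],[585.5,6,72],[585.5,6,88.5]):
    q=K@(R@np.array(X)+t);q=q[:2]/q[2];print(q.round(1),(q-[215,120])*5)
```

```text
[584.87038182   7.48946342 142.64900321] [-3.14155080e+00  1.09462429e-03  5.73924385e-02] 9.1833 [ 0.62023766  0.49794299 -0.00466796] 34.94141826702286
[264.9 176.5] [249.6655469  282.59728154]
[265.2 169.9] [250.97581751 249.33268051]
[264.7 193.5] [248.47757386 367.73868202]
[264.9 188.8] [249.42689319 344.01658159]
```

View pics/g.png

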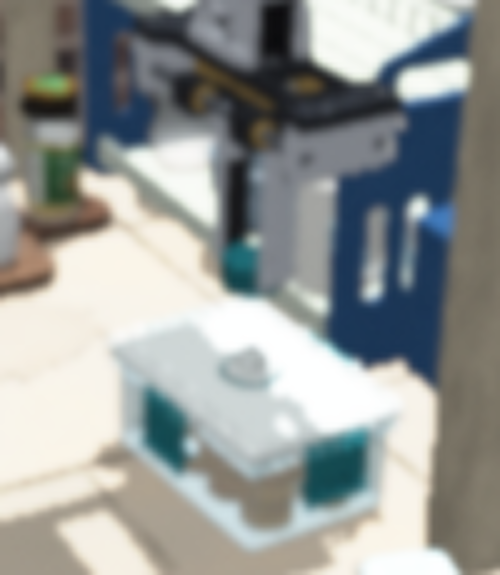

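The cap is upright at (240,265) in the crop, straight above the stud (246,355). The clip at (165,425) is shut. Small correction, then descend to just above the stud top.

Emit:
jog_arm(rows=[0.1, -0.18, -0.8, 0, 0, 0, 1, 0, 0, -1, 0, 0, 0, 1, 0, 0, -1, 0, 0, 0, 1, 0, 0, -0.7, 0, 0, 0, 1, 0, 0, -0.4, 0, 0, 0, 1, 0, 0, -0.3, 0, 0, 0, 1, 0, 0, -0.2, 0, 0, 0, 1, 0, 0, 0, 0, 0, 0, 1])

```text
clock: 9.85
eef_pos: [586.4, 6.1, 98.9]
eef_rot: [-3.142, 0.0, 0.058]
wrist_force: [-0.0, 0.1, -0.4]
finger_gap: 34.9
finger_force: 45.0
```

Emit:
jog_arm(rows=[0, 0, -0.2, 0, 0, 0, 1, 0, 0, -0.15, 0, 0, 0, 1, 0, 0, -0.1, 0, 0, 0, 1, 0, 0, 0, 0, 0, 0, 1])

```text
clock: 10.18
eef_pos: [586.7, 5.8, 95.2]
eef_rot: [3.141, -0.001, 0.058]
wrist_force: [-1.8, -1.1, 4.2]
finger_gap: 35.2
finger_force: 45.0
```

Emit:
jog_arm(rows=[-0.1, -0.05, 0, 0, 0, 0, 1, 0, 0, 0, 0, 0, 0, 1, 0, 0, -0.1, 0, 0, 0, 1, 0, 0, 0, 0, 0, 0, 1])

```text
clock: 10.52
eef_pos: [586.1, 5.5, 94.4]
eef_rot: [3.141, -0.002, 0.058]
wrist_force: [1.6, -0.5, 7.9]
finger_gap: 35.3
finger_force: 45.0
```

Lateral force is small and vertical force is building on the bumps. Push on.

Emit:
jog_arm(rows=[0.03, 0, -0.1, 0, 0, 0, 1, 0, 0, -0.1, 0, 0, 0, 1, 0, 0, -0.1, 0, 0, 0, 1, 0, 0, 0, 0, 0, 0, 1])

```text
clock: 10.85
eef_pos: [585.4, 5.6, 89.7]
eef_rot: [-3.141, 0.001, 0.058]
wrist_force: [4.3, -0.0, -6.3]
finger_gap: 35.3
finger_force: 45.0
```

Clicked (force dropped to -6 N). Press down into the gasket.

Emit:
jog_arm(rows=[0.04, 0, -0.1, 0, 0, 0, 1, 0, 0, -0.1, 0, 0, 0, 1, 0, 0, -0.1, 0, 0, 0, 1, 0, 0, -0.1, 0, 0, 0, 1, 0, 0, 0, 0, 0, 0, 1])

```text
clock: 11.27
eef_pos: [586.1, 5.6, 87.0]
eef_rot: [-3.142, 0.0, 0.058]
wrist_force: [-3.6, -0.7, 5.8]
finger_gap: 35.5
finger_force: 45.0
```

Emit:
jog_arm(rows=[-0.02, 0, -0.1, 0, 0, 0, 1, 0, 0, -0.1, 0, 0, 0, 1, 0, 0, 0, 0, 0, 0, 1])

```text
clock: 11.52
eef_pos: [586.2, 5.6, 86.3]
eef_rot: [3.142, -0.001, 0.058]
wrist_force: [-7.4, 1.5, 16.5]
finger_gap: 35.2
finger_force: 45.0
```

Emit:
jog_arm(rows=[-0.04, 0, 0, 0, 0, 0, 1, 0, 0, 0, 0, 0, 0, 1, 0, 0, 0, 0, 0, 0, 1, 0, 0, 0, 0, 0, 0, 1, 0, 0, 0, 0, 0, 0, 1, 0, 0, 0, 0, 0, 0, 1, 0, 0, 0, 0, 0, 0, 1, 0, 0, 0, 0, 0, 0, 1])

```text
clock: 12.18
eef_pos: [586.2, 5.6, 86.3]
eef_rot: [3.141, -0.002, 0.058]
wrist_force: [-4.5, 1.0, 15.3]
finger_gap: 35.7
finger_force: 45.0
```

Run:
```python
from h import *
a,d=grab('scene')
s=manip.read_state();print(s['eef_pos'],s['eef_rot'],s['clock'],s['wrist_force'],s['moment'],s['finger_gap'])
cv2.imwrite('pics/i.png',cv2.resize(a[140:235,215:315],None,fx=6,fy=6,interpolation=cv2.INTER_CUBIC))
```

```text
[586.15406084   5.63220371  86.33391563] [ 3.14145466e+00 -2.13471538e-03  5.78537105e-02] 12.2333 [-3.5028949   0.90471894 15.47496399] [0.12052353 0.91322273 0.03200388] 35.00175325398941
```

View pics/i.png

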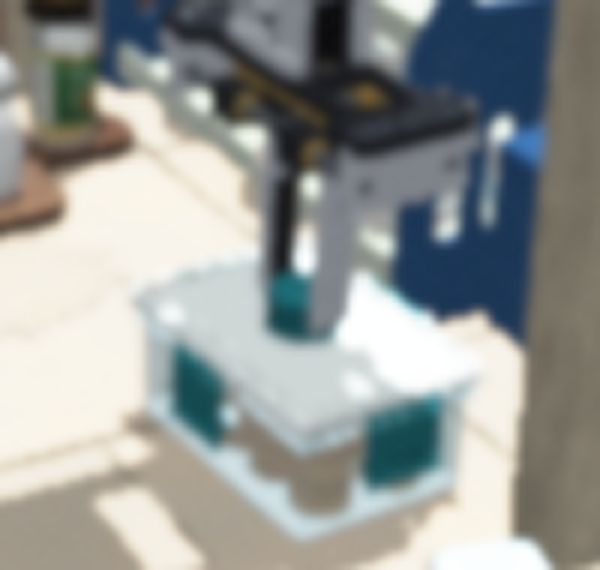

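The cap sits flat on the lid between the fingers at (290,305), and the clip at (195,395) is shut. The push is steady at about 15 N, and the force rise is steeper than the gasket's own, so it is fully squashed. Fingertips are about 6 mm clear of the lid. Hand in.

```bash
python3 -c "
from cell import manip
print(manip.sign_off())"
```

```text
the job is handed in; nothing more can be done
None
```

I shut the clip, clicked the teal cap onto the vent stud, and handed the job in with the arm still holding the cap and pressing it home at about 15 N; the sign-off returned no verdict.

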